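# Raise a culture dish to the lens with the cam lever and hold it

## Robot

A 6-joint arm with a two-finger parallel gripper is mounted at the origin on the work surface. World frame = base frame: x ahead of the robot, y to its left, z up, the work surface at z = 0. Lengths are in m, angles in rad, forces in N, time in s.
With the tool pointing down it reaches from about 0.375 to 0.925 m from the base axis. Payload 5.7 kg.
Tool frame: the origin (TCP) lies midway between the tips of the shut fingers; the grasp point (between the pads) lies 19 mm behind it; x points along the fingers, y is the direction in which the jaws open and shut, and the axes are right-handed (so a half turn about x gives the same grasp; the last joint's range is limited). The gripper opens to 85 mm and grips with 20 to 120 N. Pads are 22 mm wide; open, the fingers measure 114 mm over their backs; the gripper's body (76 mm by 85 mm) begins 54 mm behind the grasp point. The pads swing forward as they close: fully open they stand 13 mm farther back than shut.
Start: joints at [-1.378, 0.359, 1.51, -0, 1.272, -0.115], TCP at [0.182, -0.572, 0.231] pointing down, gripper open.
Joint ranges: [-2.97, 2.97], [-1.01, 2.36], [0.21, 2.38], [-0.96, 4.11], [0.2, 2.71], [-2.98, 2.98]. Speed limits (rad/s): [2.39, 2.39, 3.14, 3.14, 3.14, 3.14].

## Interface

Orientations are given as a 3x3 rotation matrix whose columns are the frame's x, y, z axes.
In Python, from station import r gives the robot as it stands.
- The arm moves only by the tool carry_out, never from a script. Its argument "rows" is a list of rows, each a list of 7 numbers: the shift along the tool's x, y, z each as a share of 0.5 m, from -1 to 1, then the turn, a rotation vector about the tool's x, y, z each as a share of 180 degrees, from -1 to 1, then the gripper's target within -1 to 1 (fully open at 1, half-way at 0, shut at -1). In form: [[x, y, z, wx, wy, wz, jaw], ...]. A call has 1 to 12 rows; each row is the pose to reach, as a shift and turn from the pose commanded when the call began, along the tool's axes at that moment, turning the shorter way round; what a row does not reach only later rows make up. A row lasts 1/10 s, in which the tool goes at most 50 mm and 8.59 degrees, less where a joint would pass 70% of its speed; a pose out of reach is approached as far as the arm can. A call with a number of a shift or a turn outside -1 to 1 is refused whole. A call with a gripper value outside its range is refused whole. The fingers move at their own pace and stop on an object; "squeeze" is the grip in N (left out, the last holds). Time passes only in rows, so rows that repeat a pose let the fingers close. It gives the time, the measured TCP pose, the force and the opening at its end, in the units of the state.
- r.state(): the state, without advancing time (a new reading comes with each control period).
- r.snapshot(name): name is "scene" or "top"; returns a dict with "image" (420x560x3 uint8, blue, green, red), "intrinsics" (3x3 intrinsics, pixels), "world_to_cam" (4x4, takes a point from world to camera coordinates). Camera axes: x right, y down, z forward; pixel columns grow to the right and rows downward; lengths in m; the calibration is good to about 2 mm. A picture is of the moment at which its call begins. There is no depth.
- r.sign_off(): hands the job in, once; it reports no verdict.
Trained networks look in the newest picture that a camera, given by its name, has taken for a name from the list of things; names that differ only in an ending like _2 or _b are one class to them, and where a whole thing is asked for, a point or a joint stands for the part that bears it (a point fixed in the world has none). Each returns a list of dicts, best first, with "score" (0 to 1); they miss things now and then, are a little off and sometimes report something else, mostly with a low value. They report only what shows in the picture. A call takes as long as a camera call. They do not tell look-alikes from the thing itself.
- r.recognise(name, camera): "location" ([column, row] in pixels, amid what is visible of it).
The state is a dict: "t": time; "joint_positions": joint angles; "dq": joint speeds; "effort": joint torques, N m; "position": TCP position; "orientation": TCP orientation; "ft_force": force on the tool from outside, world axes, zero at the start; "wrist_torque": the same for the moment, N m; "finger_gap": finger opening in m.
Only numpy, scipy, OpenCV 4.12 (cv2) and the standard library are available. Lean on these libraries where they do the work, as an engineer would, in place of code of your own. Each camera call takes 0.05 s, during which the arm holds its last target. There are 200 camera calls.

## Task

Slide the blue dish carrier along its track, in under the lens, until it is fully home against the end stop, with the dish still sitting in its recess. Let go of it, then swing the red-knobbed cam lever up to its highest lift, where it stands straight up (beyond that the stage sinks again), and finish while still holding the lever there with the fingers, because it springs back when released. Leave the other things on the bench where they are.

Things in the scene. Friction and masses are not known exactly. Their poses are not given: they have to be found in the camera images.
- stand: White and grey imaging stand fixed to the table, foot 150 x 330 x 22 mm. Origin on the table surface; x points away from the lever's side, y along the dish track towards the end stop, z up. A column (80 x 50 mm, 260 mm high, at y = 145 mm) carries a head 212 to 272 mm high (x within 38 mm, y 20 to 170 mm). The cam lever is on the -x side.
- lens (a point): Centre of the underside of the black lens hood (70 mm diameter, hanging from the head over the track, at the stand's x = 0, y = 60 mm), 122 mm above the table: 17 mm above the dish when the stage is down, 5 mm when it is fully up.
- home (a point): Point on the stage's top where the carrier's origin lies when home, under the lens; rises with the stage; axes as the stand's. The stage is a dark plate (stand x within 45 mm, y -185 to 110 mm), its top 85 mm above the table when down, with 9 mm high aluminium rails 73 mm apart and an end stop 35 mm beyond this point (+y).
- carrier: Loose blue tray, 70 mm wide (x), 170 mm long (y from -135 to +35 mm), 6 mm thick, about 0.2 kg, lying between the rails with 1.5 mm play at each side. Origin under the centre of the dish recess; axes as the stand's. A black square grip post, 18 x 18 mm, stands at y = -110 mm, up to 51 mm above the tray's underside. It starts 70 to 100 mm short of home.
- carrier_grip (a point): Grip point on the axis of the carrier's post, 36 mm above the tray's underside (15 mm below the post's top), 121 mm above the table with the stage down. Axes as the carrier's.
- dish: Loose round closed dish, clear with orange content, 59 mm diameter, 14 mm high, 30 g, sitting in a recess with a 5 mm high rim on the carrier. Origin at the centre of its underside, 6 mm above the tray's underside.
- lever: Steel rod of 12 mm diameter with a red knob, a cylinder of 26 mm diameter and 26 mm length, axis along the stand's x. Origin at the knob's centre, 90 mm from the cam axis. The knob's flat ends can be pinched and it can turn between the fingers. At rest the rod is level, the knob 55 mm above the table on the axis's -y side; straight up, the knob is at 145 mm.
- cam_axis (a point): Point on the lever's turning axis (which runs along the stand's x), in the plane in which the knob's centre moves, 55 mm above the table. Axes as the stand's.
- cam (a joint): Angle of the lever (rad): 0 at rest, level, pointing to the stand's -y; grows as the knob swings up and over towards +y; 1.571 is straight up, the highest lift; the far end stop is at 2.2. A spring always pushes it back to 0; at the knob this takes about 2 to 5 N.
- stage (a joint): Lift of the stage (m): 0 down, 0.012 at the cam's highest point; it sinks again when the lever goes beyond straight up.
- beaker: Bystander: small glass beaker, 60 mm diameter, 70 mm high; origin at the centre of its underside.
- reagent: Bystander: amber bottle, 50 mm diameter, 115 mm high; origin at the centre of its underside.
- spare_dish: Bystander: closed dish with red content, 60 mm diameter, 15 mm high; origin at the centre of its underside.
- slide_box: Bystander: green slide box, 85 x 45 x 22 mm; origin at the centre of its underside.
- timer: Bystander: white bench timer, 60 x 60 x 22 mm; origin at the centre of its underside.
Not all that is in view belongs to the job. What is shaped like the dish but purple is not meant.

How it is judged:
On the way, in this order (a step that is already met when the one before it is completed fails the run):
1. with the stage still down, the carrier is home against the end stop (within 4 mm) (horizontal distance between carrier and home below 0.004 m and value of joint stage below 0.003 m), for 0.2 s.
2. the lever has raised the stage to its highest (within 0.5 mm) (horizontal distance between carrier and home below 0.004 m and value of joint stage above 0.0115 m), for 0.2 s.
At the end, for the whole second after the job is handed in: The fingers hold the lever still, within about 10 degrees of straight up, with the stage within 0.5 mm of its highest lift; the carrier is home within 4 mm, not touched by the robot, and the dish lies flat in its recess; held through the last second (all of step 2 and value of joint cam between 1.4 and 1.74 rad and velocity of joint cam between -0.1 and 0.1 rad/s and contact force between lever and the fingers above 0.8 N and contact force between carrier and the arm below 0.2 N and horizontal distance between dish and carrier below 0.006 m and distance between dish and carrier below 0.011 m and angle between dish's own z axis and vertical below 0.08 rad); the arm keeps its last pose, push and grip.
It fails at once if the beaker is pushed more than 30 mm away or tipped over (distance of beaker from where it was at the start of the episode above 0.03 m or angle between beaker's own z axis and vertical above 0.5 rad).
It fails at once if the reagent is pushed more than 30 mm away or tipped over (distance of reagent from where it was at the start of the episode above 0.03 m or angle between reagent's own z axis and vertical above 0.5 rad).
It fails at once if the spare dish is pushed more than 30 mm away or tipped over (distance of spare_dish from where it was at the start of the episode above 0.03 m or angle between spare_dish's own z axis and vertical above 0.5 rad).
It fails at once if the slide box is pushed more than 30 mm away or tipped over (distance of slide_box from where it was at the start of the episode above 0.03 m or angle between slide_box's own z axis and vertical above 0.5 rad).
It fails at once if the timer is pushed more than 30 mm away or tipped over (distance of timer from where it was at the start of the episode above 0.03 m or angle between timer's own z axis and vertical above 0.5 rad).
It also fails if it takes over 48 s, if anything falls off the work surface, if the arm or the gripper's body presses on something with over 40 N, if the wrist force passes 120 N, or if a joint passes its speed limit or range.

## Working session

There is one attempt and no reset: what is moved stays moved. The work goes in short steps, Python scripts to look and compute and a tool call to move; the robot and the scene stay as the last step left them, time stands still between calls to the robot, and variables do not carry over. Pictures are saved under pics/ and viewed, about 8 in all and at most 12, crops included, and the job is handed in when it is done.

Besides the shell and the picture viewer there is one more tool, called after "Call:" in YAML: its name, and indented under it one key for each argument. carry_out: Moves the arm, as the interface text tells. Its arguments: {"type":"object","properties":{"rows":{"type":"array","items":{"type":"array","items":{"type":"number","minimum":-1,"maximum":1}}},"squeeze":{"type":"number"}},"required":["rows"]}

```bash
mkdir -p pics; ls; python3 - <<'E'
from station import r
import cv2,numpy as np
np.set_printoptions(precision=4,suppress=True)
for c in ["scene","top"]:
    s=r.snapshot(c); cv2.imwrite(f"pics/{c}0.png",s["image"]); np.savez(f"{c}.npz",K=s["intrinsics"],T=s["world_to_cam"])
    print(c,s["intrinsics"],s["world_to_cam"])
    for n in ["stand","carrier","dish","lever","beaker","reagent","spare_dish","slide_box","timer"]:
        print(n,[(np.round(d["location"],1).tolist(),round(d["score"],2)) for d in r.recognise(n,c)[:3]])
print(r.state())
E
```

```text
pics
scene [[397.7918   0.     269.4323]
 [  0.     397.7918 207.5084]
 [  0.       0.       1.    ]] [[-0.817  -0.5766  0.009   0.4976]
 [-0.5146  0.7219 -0.4627  0.3341]
 [ 0.2603 -0.3826 -0.8865  0.7554]
 [ 0.      0.      0.      1.    ]]
stand [([232.5, 223.1], 0.85)]
carrier [([281.4, 181.7], 0.63)]
dish [([344.6, 219.5], 0.72), ([263.9, 201.1], 0.71)]
lever [([201.6, 311.4], 0.7), ([301.4, 246.6], 0.68)]
beaker [([364.4, 168.9], 0.58)]
reagent [([326.3, 120.4], 0.85), ([233.5, 225.9], 0.39)]
spare_dish [([250.8, 164.5], 0.76)]
slide_box []
timer [([199.7, 309.9], 0.68)]
top [[395.275    0.     280.7827]
 [  0.     395.275  210.8978]
 [  0.       0.       1.    ]] [[-0.0026 -1.      0.0048  0.0409]
 [-0.9878  0.0018 -0.1555  0.6191]
 [ 0.1555 -0.0052 -0.9878  0.766 ]
 [ 0.      0.      0.      1.    ]]
stand [([256.2, 209.4], 0.87), ([327.3, 213.3], 0.24)]
carrier [([324.6, 214.7], 0.85)]
dish [([288.9, 207.0], 0.89), ([342.1, 287.0], 0.65)]
lever [([272.5, 272.9], 0.72), ([173.8, 224.3], 0.31), ([316.7, 231.2], 0.2)]
beaker [([406.5, 270.9], 0.78)]
reagent [([432.6, 202.5], 0.64), ([288.0, 208.3], 0.41)]
spare_dish [([330.6, 163.7], 0.77), ([288.3, 209.2], 0.2)]
slide_box [([261.7, 147.9], 0.88)]
timer [([174.4, 222.5], 0.75), ([252.9, 206.8], 0.17)]
{'t': 1.0, 'joint_positions': array([-1.3781,  0.3588,  1.5104, -0.    ,  1.2725, -0.1151]), 'dq': array([-0.0002, -0.0021,  0.0003,  0.0006,  0.0012, -0.0018]), 'effort': array([ -0.0009, -52.7599, -27.9057,  -0.0002,   0.0016,  -0.    ]), 'position': array([ 0.1817, -0.5718,  0.2313]), 'orientation': array([[-0.    ,  0.3029, -0.953 ],
       [ 0.0001, -0.953 , -0.3029],
       [-1.    , -0.0001, -0.    ]]), 'ft_force': array([-1.1859, -0.2197,  0.6425]), 'wrist_torque': array([-0.0441,  0.0405,  0.0101]), 'finger_gap': 0.08532449159068516}
```

```bash
python3 - <<'E'
import cv2
a=cv2.imread("pics/top0.png")[110:330,130:460]
cv2.imwrite("pics/topc.png",cv2.resize(a,None,fx=2.4,fy=2.4,interpolation=cv2.INTER_CUBIC))
a=cv2.imread("pics/scene0.png")[80:340,130:430]
cv2.imwrite("pics/scenec.png",cv2.resize(a,None,fx=2.3,fy=2.3,interpolation=cv2.INTER_CUBIC))
E
```

```text
(no output)
```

View pics/topc.png

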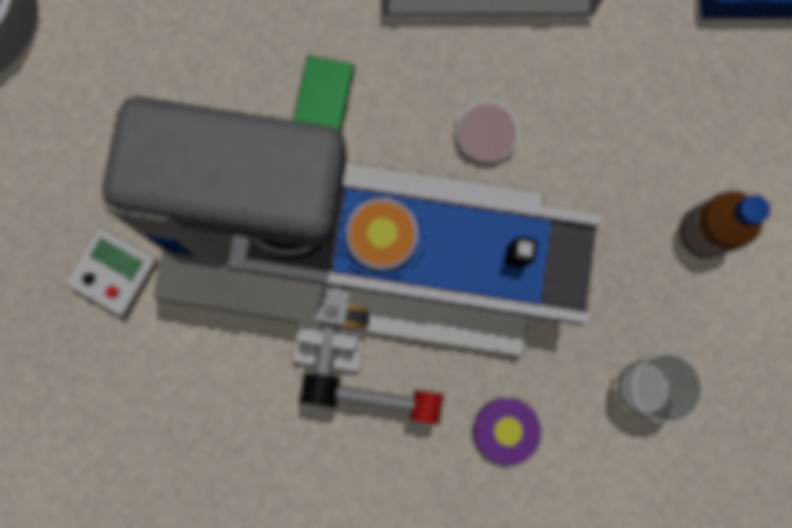

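View pics/scenec.png

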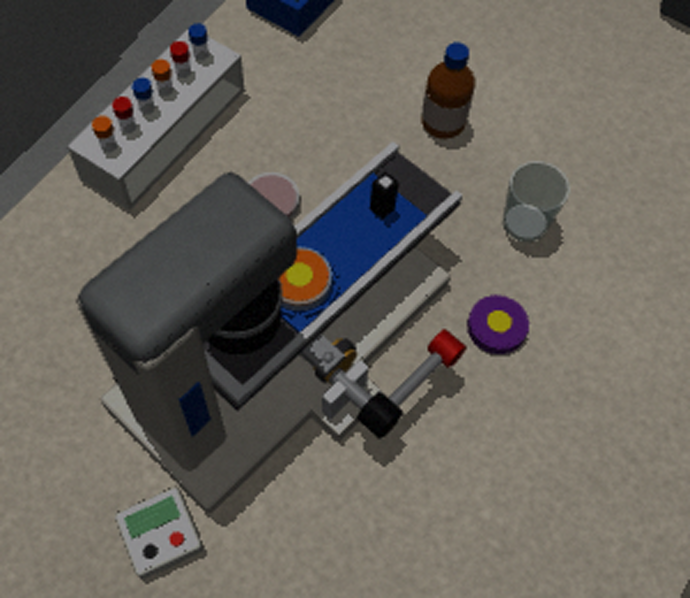

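The orange dish at top (289,207) / scene (260,200) sits in the blue carrier's recess, so it is the one meant. The purple look-alike at top (342,287) / scene (347,221) lies on the bench. The lever knob is red, at top (308,280) / scene (324,231), and the timer's red button is not it. Both enlarged crops confirm this.

```bash
cat > h.py <<'E'
import numpy as np,cv2
C={c:np.load(f"{c}.npz") for c in("scene","top")}
def P(c): return C[c]["K"]@C[c]["T"][:3]
def onplane(c,uv,z):
    M=P(c);A=M[:,[0,1,3]].copy();A[:,2]+=M[:,2]*z
    v=np.linalg.solve(A,[uv[0],uv[1],1]);return np.r_[v[:2]/v[2],z]
def tri(a,b):
    X=cv2.triangulatePoints(P("top"),P("scene"),np.float64(a).reshape(2,1),np.float64(b).reshape(2,1));return (X[:3]/X[3]).ravel()
def proj(c,X):
    v=P(c)@np.r_[X,1];return v[:2]/v[2]
def blob(img,f,roi):
    x0,y0,x1,y1=roi;h=img[y0:y1,x0:x1].astype(int)
    m=f(h[...,0],h[...,1],h[...,2]);n,l,s,c=cv2.connectedComponentsWithStats(m.astype(np.uint8))
    k=1+np.argmax(s[1:,4]);return c[k]+[x0,y0],s[k,4],cv2.minAreaRect(np.argwhere(l==k)[:,::-1].astype(np.float32)+np.float32([x0,y0]))
E
python3 - <<'E'
from h import *
np.set_printoptions(precision=4,suppress=True)
t=cv2.imread("pics/top0.png");s=cv2.imread("pics/scene0.png")
red=lambda b,g,r:(r>90)&(g<60)&(b<60)
org=lambda b,g,r:(r>130)&(g>60)&(b<90)
blue=lambda b,g,r:(b>100)&(r<80)
kt=blob(t,red,(290,260,330,300));ks=blob(s,red,(300,205,350,260))
print("knob",kt,ks,tri(kt[0],ks[0]),onplane("top",kt[0],.06))
dt=blob(t,org,(265,180,315,235));ds=blob(s,org,(235,175,290,225));print("dish",dt[:2],ds[:2],tri(dt[0],ds[0]),onplane("top",dt[0],.105),onplane("scene",ds[0],.105))
pt,ps=(348.3,212.9),(297.4,158.7);p=tri(pt,ps);print("post",p,onplane("top",pt,.136),onplane("scene",ps,.136))
# post light top pixel centroid
print(onplane("top",(379.2,200.8),.094),onplane("top",(375,242.9),.094))
bt=blob(t,blue,(260,180,370,245));print(bt)
# carrier lower edge and right edge corners
m=np.zeros(t.shape[:2],np.uint8);b=t.astype(int);m[180:245,260:370]=((b[...,0]>90)&(b[...,2]<80))[180:245,260:370]
xs=range(305,350,3)
lo=[(x,np.flatnonzero(m[:,x]).max()+.5) for x in xs];up=[(x,np.flatnonzero(m[:,x]).min()-.5) for x in xs]
for e in(lo,up):
    q=np.array([onplane("top",u,.091)[:2] for u in e]);k=np.polyfit(q[:,1],q[:,0],1);print("edge x=a*y+b",k,"x@y=",np.polyval(k,q[[0,-1],1]),q[[0,-1],1])
E
```

```text
knob (array([307.3852, 279.4074]), np.int32(135), ((307.41998291015625, 279.55999755859375), (10.60660171508789, 12.586502075195312), 8.13010311126709)) (array([323.7475, 229.2222]), np.int32(99), ((323.75, 229.25), (11.31370735168457, 7.778173923492432), 45.0)) [ 0.4806 -0.0116  0.0725] [ 0.4801 -0.0126  0.06  ]
dish (array([288.843 , 206.8664]), np.int32(554)) (array([262.2032, 199.9905]), np.int32(315)) [0.6147 0.0236 0.1099] [0.618  0.0244 0.105 ] [0.6138 0.0207 0.105 ]
post [ 0.5997 -0.0829  0.1426] [ 0.6014 -0.0839  0.136 ] [ 0.6012 -0.0872  0.136 ]
[ 0.6316 -0.1525  0.094 ] [ 0.5494 -0.141   0.094 ]
(array([320.5055, 213.0312]), np.int32(2085), ((313.9945983886719, 211.86756896972656), (86.97512817382812, 35.611454010009766), 8.972626686096191))
edge x=a*y+b [0.1699 0.5795] x@y= [0.5783 0.5645] [-0.0071 -0.0881]
edge x=a*y+b [0.1573 0.6503] x@y= [0.6491 0.6361] [-0.0079 -0.0902]
```

```bash
cat >> h.py <<'E'
from scipy.spatial.transform import Rotation as Ro
def Rdown(a): # tool x down, tool y at world heading a
    y=np.array([np.cos(a),np.sin(a),0]);x=np.array([0,0,-1.]);return np.c_[x,y,np.cross(x,y)]
def share(p,R=None):
    from station import r
    s=r.state();R0=np.array(s["orientation"]);R=R0 if R is None else R
    return np.round(np.r_[R0.T@(np.array(p)-s["position"])/.5,Ro.from_matrix(R0.T@R).as_rotvec()/np.pi],4)
E
python3 - <<'E'
from h import *
a=np.arctan2(-.987,-.161)
print(share([.601,-.084,.2],Rdown(a)), share([.40,-.32,.23],Rdown(a)))
for n,c,z in[("bar",(317.5,250.4),.03),("rail lo",(340,233),.094)]:print(n,onplane("top",c,z))
E
```

```text
[ 0.0627 -0.6757 -1.0946  0.1494  0.      0.    ] [ 0.0026 -0.3476 -0.5685  0.1494  0.      0.    ]
bar [ 0.53890114 -0.0365167   0.03      ]
rail lo [ 0.56861946 -0.07422906  0.094     ]
```

Call:
carry_out:
  rows:
    - [0,-0.348,-0.568,0.149,0,0,1]
    - [0,-0.348,-0.568,0.149,0,0,1]
    - [0,-0.348,-0.568,0.149,0,0,1]
    - [0,-0.348,-0.568,0.149,0,0,1]
    - [0,-0.348,-0.568,0.149,0,0,1]
    - [0,-0.348,-0.568,0.149,0,0,1]
    - [0,-0.348,-0.568,0.149,0,0,1]
    - [0,-0.348,-0.568,0.149,0,0,1]
    - [0,-0.348,-0.568,0.149,0,0,1]
    - [0,-0.348,-0.568,0.149,0,0,1]
  squeeze: 30

```text
t: 2.0
position: [0.3993, -0.3207, 0.2313]
orientation: [[-0.0, -0.16, -0.987], [-0.0, -0.987, 0.16], [-1.0, 0.001, 0.0]]
ft_force: [-1.0, -0.2, 0.9]
finger_gap: 0.0853
```

```bash
python3 - <<'E'
from h import *
from station import r
s=r.state();print(s["position"],s["joint_positions"],s["t"])
a=np.arctan2(-.987,-.161)
print(share([.601,-.084,.2],Rdown(a)))
E
```

```text
[ 0.39927286 -0.32073118  0.2313308 ] [-8.11314338e-01  2.32382553e-01  1.69674782e+00 -5.39639531e-04
  1.21228332e+00  9.20406167e-01] 2.0
[ 6.230e-02 -5.320e-01 -3.225e-01  3.000e-04  1.000e-04 -2.000e-04]
```

Call:
carry_out:
  rows:
    - [0.062,-0.532,-0.322,0,0,0,1]
    - [0.062,-0.532,-0.322,0,0,0,1]
    - [0.062,-0.532,-0.322,0,0,0,1]
    - [0.062,-0.532,-0.322,0,0,0,1]
    - [0.062,-0.532,-0.322,0,0,0,1]
    - [0.062,-0.532,-0.322,0,0,0,1]
    - [0.062,-0.532,-0.322,0,0,0,1]
    - [0.062,-0.532,-0.322,0,0,0,1]
    - [0.062,-0.532,-0.322,0,0,0,1]

```text
t: 2.9
position: [0.6002, -0.0848, 0.2001]
orientation: [[-0.001, -0.161, -0.987], [-0.001, -0.987, 0.161], [-1.0, 0.001, 0.001]]
ft_force: [0.1, -1.1, 0.2]
finger_gap: 0.0855
```

```bash
python3 - <<'E'
from h import *
from station import r
s=r.state();print(s["position"],s["t"])
a=np.arctan2(-.987,-.161)
print(share([.601,-.084,.103],Rdown(a)))
i=r.snapshot("scene")["image"][60:300,160:430]
cv2.imwrite("pics/s1.png",cv2.resize(i,None,fx=2.4,fy=2.4,interpolation=cv2.INTER_CUBIC))
E
```

```text
[ 0.60015957 -0.08478361  0.20008173] 2.9
[ 1.942e-01 -2.000e-03 -1.600e-03  1.000e-04  4.000e-04 -3.000e-04]
```

View pics/s1.png

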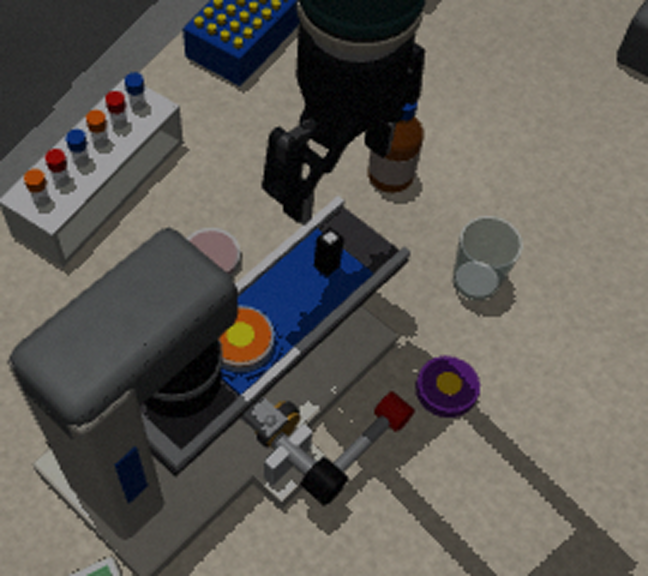

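The gripper stands open above the post at (330,250), and everything else is undisturbed. Next I descend and grip.

Call:
carry_out:
  rows:
    - [0.08,0,0,0,0,0,1]
    - [0.14,0,0,0,0,0,1]
    - [0.194,0,0,0,0,0,1]
    - [0.194,0,0,0,0,0,1]
    - [0.194,0,0,0,0,0,-1]
    - [0.194,0,0,0,0,0,-1]
    - [0.194,0,0,0,0,0,-1]
    - [0.194,0,0,0,0,0,-1]
    - [0.194,0,0,0,0,0,-1]
    - [0.194,0,0,0,0,0,-1]
    - [0.194,0,0,0,0,0,-1]
    - [0.194,0,0,0,0,0,-1]

```text
t: 4.15
position: [0.6017, -0.0833, 0.1044]
orientation: [[0.001, -0.159, -0.987], [-0.001, -0.987, 0.159], [-1.0, 0.001, -0.002]]
ft_force: [-1.1, -0.8, 6.6]
finger_gap: 0.0178
```

Call:
carry_out:
  rows:
    - [0,-0.006,0,0,0,0,-1]
    - [0,-0.018,0,0,0,0,-1]
    - [0,-0.03,0,0,0,0,-1]
    - [0,-0.042,0,0,0,0,-1]
    - [0,-0.054,0,0,0,0,-1]
    - [0,-0.066,0,0,0,0,-1]
    - [0,-0.078,0,0,0,0,-1]
    - [0,-0.09,0,0,0,0,-1]
    - [0,-0.102,0,0,0,0,-1]
    - [0,-0.114,0,0,0,0,-1]
    - [0,-0.124,0,0,0,0,-1]
    - [0,-0.13,0,0,0,0,-1]

```text
t: 5.35
position: [0.6125, -0.0197, 0.1044]
orientation: [[0.002, -0.159, -0.987], [-0.002, -0.987, 0.159], [-1.0, 0.002, -0.002]]
ft_force: [-0.7, -5.3, 5.4]
finger_gap: 0.0178
```

Call:
carry_out:
  rows:
    - [0,-0.005,0,0,0,0,-1]
    - [0,-0.01,0,0,0,0,-1]
    - [0,-0.01,0,0,0,0,-1]

```text
t: 5.65
position: [0.6132, -0.0149, 0.1044]
orientation: [[0.002, -0.159, -0.987], [-0.002, -0.987, 0.159], [-1.0, 0.002, -0.002]]
ft_force: [-0.6, -5.3, 6.1]
finger_gap: 0.0175
```

Call:
carry_out:
  rows:
    - [0,-0.005,0,0,0,0,-1]
    - [0,-0.01,0,0,0,0,-1]
    - [0,-0.01,0,0,0,0,-1]

```text
t: 5.95
position: [0.6135, -0.0145, 0.1047]
orientation: [[0.001, -0.158, -0.987], [-0.009, -0.987, 0.158], [-1.0, 0.009, -0.002]]
ft_force: [-4.0, -21.2, 6.4]
finger_gap: 0.0175
```

Call:
carry_out:
  rows:
    - [0,-0.005,0,0,0,0,-1]
    - [0,-0.01,0,0,0,0,-1]
    - [0,-0.01,0,0,0,0,-1]

```text
t: 6.25
position: [0.6137, -0.0143, 0.1052]
orientation: [[-0.0, -0.157, -0.988], [-0.016, -0.988, 0.157], [-1.0, 0.016, -0.002]]
ft_force: [-8.3, -38.0, 13.2]
finger_gap: 0.0178
```

Call:
carry_out:
  rows:
    - [0,0.008,0,0,0,0,-1]
    - [0,0.014,0,0,0,0,-1]
    - [0,0.014,0,0,0,0,-1]

```text
t: 6.55
position: [0.6133, -0.0146, 0.1044]
orientation: [[0.001, -0.159, -0.987], [-0.005, -0.987, 0.159], [-1.0, 0.005, -0.002]]
ft_force: [-1.6, -13.3, 5.5]
finger_gap: 0.0175
```

```bash
python3 - <<'E'
from h import *
from station import r
a=r.snapshot("top")["image"][130:310,170:400]
b=r.snapshot("scene")["image"][90:300,150:390]
cv2.imwrite("pics/t2.png",cv2.resize(a,None,fx=3.3,fy=3.3,interpolation=cv2.INTER_CUBIC))
cv2.imwrite("pics/s2.png",cv2.resize(b,None,fx=2.8,fy=2.8,interpolation=cv2.INTER_CUBIC))
E
```

```text
(no output)
```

View pics/s2.png

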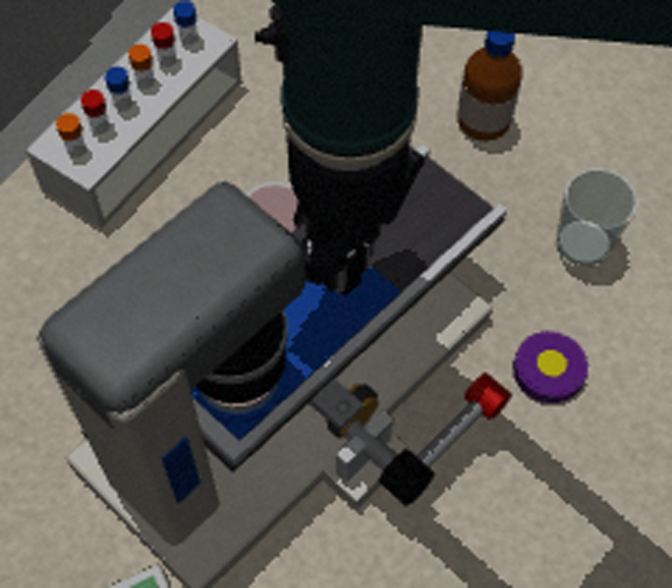

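The dish is under the lens and the tray's front edge is at the end stop, near (235,440). The post-derived home puts the stage's rear end at (0.592,-0.148), and the picture gave (0.590,-0.147), so it is the stop and not a jam. Now I relieve the load, release and go up.

Call:
carry_out:
  rows:
    - [0,0.004,0,0,0,0,-1]
    - [0,0.004,0,0,0,0,-1]
    - [0,0.004,0,0,0,0,1]
    - [0,0.004,0,0,0,0,1]
    - [0,0.004,0,0,0,0,1]
    - [0,0.004,0,0,0,0,1]
    - [0,0.004,0,0,0,0,1]
    - [0,0.004,0,0,0,0,1]
    - [-0.05,0.004,0,0,0,0,1]
    - [-0.12,0.004,0,0,0,0,1]
    - [-0.2,0.004,0,0,0,0,1]
    - [-0.2,0.004,0,0,0,0,1]

```text
t: 7.85
position: [0.6152, -0.0195, 0.2089]
orientation: [[0.008, -0.16, -0.987], [-0.011, -0.987, 0.16], [-1.0, 0.009, -0.009]]
ft_force: [-1.5, -25.8, 12.6]
finger_gap: 0.0853
```

```bash
python3 - <<'E'
from h import *
from station import r
np.set_printoptions(precision=4,suppress=True)
s=r.state();print(s["position"],s["joint_positions"],s["ft_force"],s["finger_gap"],s["t"])
th=np.arctan2(.987,.161)
for k in(0,np.pi):
    R=Rdown(th-np.pi/2+k);print("near knob above",share([.42,-.09,.2],R),share([.480,-.012,.15],R))
b=r.snapshot("scene")["image"][90:300,150:390]
cv2.imwrite("pics/s3.png",cv2.resize(b,None,fx=2.8,fy=2.8,interpolation=cv2.INTER_CUBIC))
E
```

```text
[ 0.6152 -0.0195  0.2089] [-0.138   0.3967  1.5092 -0.0103  1.2267  1.5969] [ -1.5478 -25.7658  12.6028] 0.08533108546718825 7.85
near knob above [ 0.0163  0.2014  0.363  -0.4997  0.0001 -0.0047] [ 0.1156  0.0273  0.2705 -0.4997  0.0001 -0.0047]
near knob above [ 0.0163  0.2014  0.363   0.5003 -0.0047 -0.0001] [ 0.1156  0.0273  0.2705  0.5003 -0.0047 -0.0001]
```

View pics/s3.png

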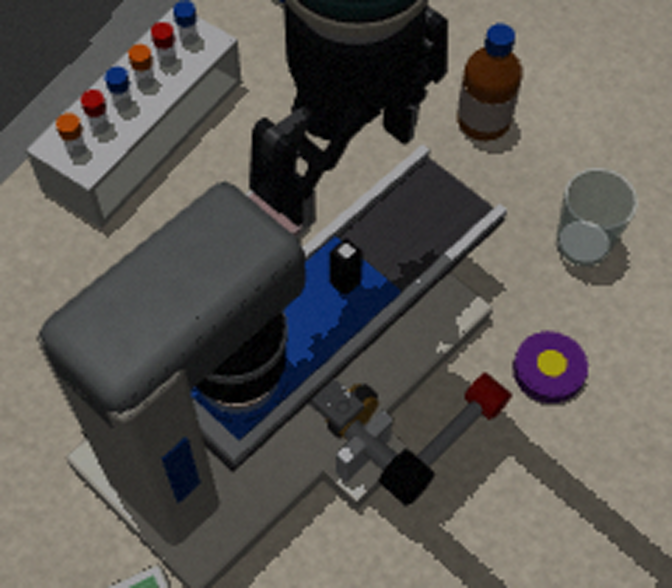

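The carrier stayed home and the post at (345,262) is free. The 26 N side force means the open fingers are leaning on the stand's head, so I back away along -y.

Call:
carry_out:
  rows:
    - [0,0.04,0,0,0,0,1]
    - [0,0.1,0,0,0,0,1]
    - [0,0.16,0,0,0,0,1]
    - [0,0.16,0,0,0,0,1]

```text
t: 8.3
position: [0.5997, -0.0947, 0.2037]
orientation: [[0.001, -0.162, -0.987], [-0.001, -0.987, 0.162], [-1.0, 0.001, -0.001]]
ft_force: [0.5, -0.1, 0.5]
finger_gap: 0.0852
```

```bash
python3 - <<'E'
from h import *
from station import r
np.set_printoptions(precision=4,suppress=True)
s=r.state();print(s["position"],s["joint_positions"],s["ft_force"],s["finger_gap"],s["t"])
th=np.arctan2(.987,.161)
R=Rdown(th+np.pi/2);print("-x",share([.46,-.09,.2],R))
R=Rdown(th-np.pi/2);print("+x",share([.46,-.09,.2],R))
E
```

```text
[ 0.5997 -0.0947  0.2037] [-0.27    0.3934  1.5286 -0.0005  1.2184  1.464 ] [ 0.4573 -0.0602  0.4667] 0.08515947266834176 8.3
-x [ 0.0071  0.0361  0.2772  0.4996 -0.0004  0.0001]
+x [ 0.0071  0.0361  0.2772 -0.5004 -0.0001 -0.0004]
```

Call:
carry_out:
  rows:
    - [0,0.036,0.06,-0.05,0,0,0.3]
    - [0,0.036,0.12,-0.1,0,0,0.3]
    - [0,0.036,0.18,-0.15,0,0,0.3]
    - [0,0.036,0.24,-0.2,0,0,0.3]
    - [0,0.036,0.277,-0.25,0,0,0.3]
    - [0,0.036,0.277,-0.3,0,0,0.3]
    - [0,0.036,0.277,-0.35,0,0,0.3]
    - [0,0.036,0.277,-0.4,0,0,0.3]
    - [0,0.036,0.277,-0.45,0,0,0.3]
    - [0,0.036,0.277,-0.5,0,0,0.3]
    - [0,0.036,0.277,-0.5,0,0,0.3]
    - [0,0.036,0.277,-0.5,0,0,0.3]

```text
t: 9.5
position: [0.4604, -0.0867, 0.2035]
orientation: [[0.001, 0.987, -0.159], [0.001, -0.159, -0.987], [-1.0, 0.001, -0.001]]
ft_force: [0.4, 0.3, 0.6]
finger_gap: 0.0554
```

```bash
python3 - <<'E'
from h import *
from station import r
np.set_printoptions(precision=4,suppress=True)
s=r.state();print(s["position"],s["joint_positions"],s["ft_force"],s["finger_gap"],s["t"])
R=Rdown(np.arctan2(.987,.161)-np.pi/2);print(share([.480,-.012,.14],R))
red=lambda b,g,r:(r>70)&(g<60)&(b<60)&(r>2*g)
t=r.snapshot("top")["image"];i=r.snapshot("scene")["image"]
kt=blob(t,red,(285,255,335,305));ks=blob(i,red,(300,205,350,260))
print(kt[:2],ks[:2],tri(kt[0],ks[0]))
for X in([.480,-.012,.055],):print(proj("top",X),proj("scene",X))
# predicted visible outline of knob: project cylinder, print bbox for model comparison
ux=np.array([.987,-.161,0]);uy=np.array([.161,.987,0]);uz=np.array([0,0,1.])
def sil(c,X):
    p=[proj(c,X+ux*e*.013+.013*(np.cos(a)*uy+np.sin(a)*uz)) for e in(-1,1) for a in np.linspace(0,6.28,40)]
    h=cv2.convexHull(np.float32(p));m=cv2.moments(h);return np.r_[m["m10"]/m["m00"],m["m01"]/m["m00"]]
from scipy.optimize import least_squares
f=lambda q:np.r_[sil("top",np.r_[q,.055])-kt[0],sil("scene",np.r_[q,.055])-ks[0]]
o=least_squares(f,[.48,-.012]);print("fit",o.x,o.fun)
f2=lambda q:sil("top",np.r_[q,.055])-kt[0];print("top only",least_squares(f2,[.48,-.012]).x)
E
```

```text
[ 0.4604 -0.0867  0.2035] [-0.3346  0.1997  1.8199  0.0012  1.1215 -0.1756] [0.4102 0.278  0.5981] 0.05539844388434194 9.5
[ 0.1273  0.0148 -0.1537  0.0007 -0.0003 -0.0002]
(array([307.246 , 279.5635]), np.int32(126)) (array([323.64 , 229.992]), np.int32(125)) [ 0.4803 -0.0116  0.0692]
[306.9005 279.4247] [323.1457 232.7229]
fit [ 0.481  -0.0131] [ 0.2191 -0.6253 -0.6576  2.0423]
top only [ 0.4798 -0.0127]
```

Call:
carry_out:
  rows:
    - [0.06,0.015,-0.077,0,0,0,0.3]
    - [0.12,0.015,-0.154,0,0,0,0.3]
    - [0.12,0.015,-0.154,0,0,0,0.3]
    - [0.2,0.015,-0.154,0,0,0,0.3]
    - [0.28,0.015,-0.154,0,0,0,0.3]
    - [0.337,0.015,-0.154,0,0,0,0.3]
    - [0.337,0.015,-0.154,0,0,0,0.3]

```text
t: 10.3
position: [0.4772, -0.0125, 0.0323]
orientation: [[-0.006, 0.987, -0.161], [0.001, -0.161, -0.987], [-1.0, -0.006, -0.0]]
ft_force: [-0.7, -0.5, 0.7]
finger_gap: 0.0557
```

Call:
carry_out:
  rows:
    - [0,0,0,0,0,0,-1]
    - [0,0,0,0,0,0,-1]
    - [0,0,0,0,0,0,-1]
    - [0,0,0,0,0,0,-1]
    - [0,0,0,0,0,0,-1]
    - [0,0,0,0,0,0,-1]
  squeeze: 30

```text
t: 10.9
position: [0.4809, -0.0131, 0.0361]
orientation: [[0.003, 0.987, -0.16], [-0.001, -0.16, -0.987], [-1.0, 0.003, 0.0]]
ft_force: [-2.4, -1.2, 8.6]
finger_gap: 0.0254
```

```bash
python3 - <<'E'
from h import *
from station import r
np.set_printoptions(precision=4,suppress=True)
s=r.state();print(s["position"],s["ft_force"],s["finger_gap"],s["t"])
b=r.snapshot("scene")["image"][130:320,190:430]
cv2.imwrite("pics/s4.png",cv2.resize(b,None,fx=2.8,fy=2.8,interpolation=cv2.INTER_CUBIC))
E
```

```text
[ 0.4809 -0.0131  0.0361] [-2.4428 -1.2222  8.569 ] 0.025350281272237093 10.9
```

View pics/s4.png

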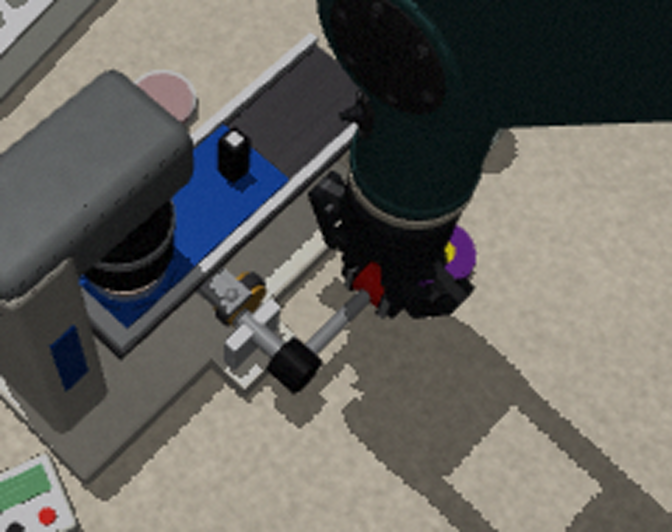

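The red knob is held between the pads at (368,285), gap 25.4 mm, and the purple dish is untouched. I now follow the arc, first half.

Call:
carry_out:
  rows:
    - [-0.016,0,-0.001,0,0,0,-1]
    - [-0.031,0,-0.003,0,0,0,-1]
    - [-0.047,0,-0.006,0,0,0,-1]
    - [-0.062,0,-0.011,0,0,0,-1]
    - [-0.076,0,-0.017,0,0,0,-1]
    - [-0.09,0,-0.024,0,0,0,-1]
    - [-0.103,0,-0.033,0,0,0,-1]
    - [-0.116,0,-0.042,0,0,0,-1]
    - [-0.127,0,-0.053,0,0,0,-1]
    - [-0.138,0,-0.064,0,0,0,-1]
    - [-0.138,0,-0.064,0,0,0,-1]

```text
t: 12.05
position: [0.4859, 0.0189, 0.1049]
orientation: [[0.002, 0.987, -0.159], [-0.001, -0.159, -0.987], [-1.0, 0.002, 0.0]]
ft_force: [4.4, -3.1, -3.8]
finger_gap: 0.0255
```

```bash
python3 - <<'E'
from h import *
from station import r
np.set_printoptions(precision=4,suppress=True)
s=r.state();p=s["position"];print(p,s["ft_force"],s["finger_gap"],s["t"])
d=p-[.4809,-.0131,.0361];print("stand dx,dy,dz",d@[.987,-.161,0],d@[.161,.987,0],d[2], "target dy .0321 dz .0689")
E
```

```text
[0.4859 0.0189 0.1049] [ 4.3598 -3.1109 -3.8073] 0.02551691111900272 12.05
stand dx,dy,dz -0.00026781970332663297 0.03240349467455298 0.0687962155242629 target dy .0321 dz .0689
```

Call:
carry_out:
  rows:
    - [-0.01,0,-0.013,0,0,0,-1]
    - [-0.018,0,-0.026,0,0,0,-1]
    - [-0.025,0,-0.04,0,0,0,-1]
    - [-0.031,0,-0.054,0,0,0,-1]
    - [-0.036,0,-0.069,0,0,0,-1]
    - [-0.039,0,-0.084,0,0,0,-1]
    - [-0.041,0,-0.1,0,0,0,-1]
    - [-0.042,0,-0.116,0,0,0,-1]
    - [-0.042,0,-0.116,0,0,0,-1]
    - [-0.042,0,-0.116,0,0,0,-1]

```text
t: 13.05
position: [0.4948, 0.0751, 0.1259]
orientation: [[0.002, 0.987, -0.158], [-0.002, -0.158, -0.987], [-1.0, 0.002, 0.002]]
ft_force: [2.2, -5.5, 1.6]
finger_gap: 0.0256
```

```bash
python3 - <<'E'
from h import *
from station import r
np.set_printoptions(precision=4,suppress=True)
s=r.state();p=s["position"];print(p,s["ft_force"],s["wrist_torque"],s["finger_gap"],s["t"],s["dq"])
d=p-[.4809,-.0131,.0361];print("stand dx,dy,dz",d@[.987,-.161,0],d@[.161,.987,0],d[2], "target dy .09 dz .09")
t=r.snapshot("top")["image"]
b=r.snapshot("scene")["image"][130:320,190:430]
cv2.imwrite("pics/s5.png",cv2.resize(b,None,fx=2.8,fy=2.8,interpolation=cv2.INTER_CUBIC))
E
```

```text
[0.4948 0.0751 0.1259] [ 2.1552 -5.5145  1.6421] [-0.9992 -0.4113  0.0519] 0.02559418045330723 13.05 [-0.0047 -0.0001  0.0002  0.0036  0.0001 -0.0013]
stand dx,dy,dz -0.0005018317198641766 0.08927203823814715 0.08975849542327105 target dy .09 dz .09
```

View pics/s5.png

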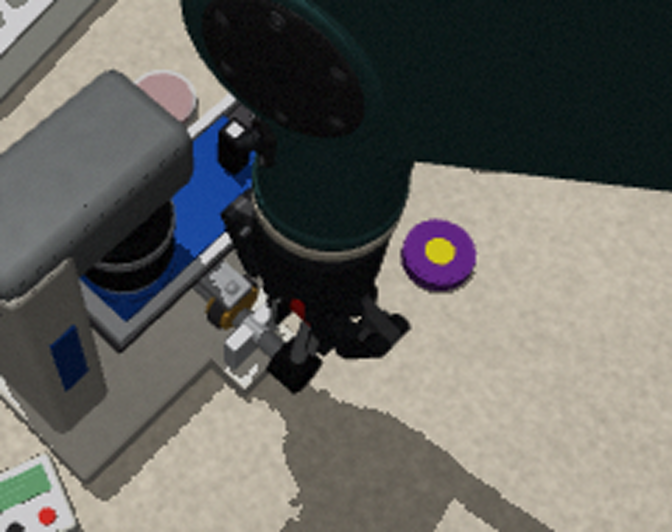

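```bash
python3 - <<'E'
from h import *
from station import r
np.set_printoptions(precision=4,suppress=True)
def load(n,sh,off):
    a=np.zeros((420,560,3),np.uint8);c=cv2.resize(cv2.imread(n),sh,interpolation=cv2.INTER_AREA);a[off[1]:off[1]+sh[1],off[0]:off[0]+sh[0]]=c;return a
a=load("pics/s4.png",(240,190),(190,130));b=r.snapshot("scene")["image"]
def shift(x0,y0,x1,y1):
    T=cv2.resize(a[y0:y1,x0:x1],None,fx=8,fy=8,interpolation=cv2.INTER_CUBIC);S=cv2.resize(b[y0-8:y1+8,x0-8:x1+8],None,fx=8,fy=8,interpolation=cv2.INTER_CUBIC)
    _,v,_,l=cv2.minMaxLoc(cv2.matchTemplate(S,T,cv2.TM_CCOEFF_NORMED));return np.array(l)/8-8,round(v,3)
for n,roi in[("post",(266,173,277,188)),("tray corner",(218,235,245,260)),("foot/fixed",(195,262,235,300))]:print(n,*shift(*roi))
P0=np.array([.6137,-.0143,.136])
for h in(.006,.010,.0115,.012):print(h,proj("scene",P0+[0,0,h])-proj("scene",P0), proj("scene",[.66,.14,.09+h])-proj("scene",[.66,.14,.09]))
print("knob pred",proj("scene",[.4953,.0763,.145]),"post pred home",proj("scene",P0+[0,0,.012]))
k=blob(b,lambda b,g,r:(r>70)&(g<60)&(b<60)&(r>2*g),(280,220,320,260));print(k[:2])
print(r.state()["ft_force"],r.state()["t"])
E
```

```text
post [ 0.125 -3.25 ] 0.987
tray corner [-0.375 -2.125] 0.96
foot/fixed [0. 0.] 0.997
0.006 [ 0.0462 -1.5724] [-0.3834 -1.2183]
0.01 [ 0.0773 -2.6324] [-0.6418 -2.0396]
0.0115 [ 0.089  -3.0324] [-0.7394 -2.3496]
0.012 [ 0.093 -3.166] [-0.772  -2.4531]
knob pred [296.9712 244.3169] post pred home [272.3745 177.0231]
(array([295.9333, 239.3333]), np.int32(15))
[ 2.7618 -5.7057  1.9586] 13.2
```

The post rose 3.25 px, and 12 mm of lift predicts 3.17 px. The fixed foot shifted 0 px. I hold briefly, then hand in.

Call:
carry_out:
  rows:
    - [0,0,0,0,0,0,-1]
    - [0,0,0,0,0,0,-1]
    - [0,0,0,0,0,0,-1]
    - [0,0,0,0,0,0,-1]
    - [0,0,0,0,0,0,-1]

```text
t: 13.7
position: [0.4948, 0.075, 0.1258]
orientation: [[0.002, 0.987, -0.159], [-0.002, -0.159, -0.987], [-1.0, 0.002, 0.002]]
ft_force: [3.0, -5.9, 1.0]
finger_gap: 0.0254
```

```bash
python3 - <<'E'
from station import r
s=r.state();print(s["position"],s["ft_force"],s["finger_gap"],s["dq"].round(4),s["t"])
print(r.sign_off())
E
```

```text
[0.49478463 0.07497348 0.12584472] [ 2.97508995 -5.89951029  1.04959346] 0.025359077273234776 [ 0.0008 -0.0006  0.0003 -0.0017  0.0012 -0.0003] 13.7
the job is handed in; nothing more can be done
None
```

I slid the carrier home against the end stop, let go of it, swung the lever to straight up, and handed the job in at t = 13.7 s with the fingers still holding the knob. No verdict is reported at hand-in.

**Carrier home:** it stopped moving after about 70 mm while the push force climbed to 38 N. The stage's rear end, worked out from the post's final position, agreed with the picture to about 2 mm, so it is the end stop and not a jam.

**Lever and stage:** the fingertips followed the lever's arc to about 89° and were still at the end, with the finger gap at 25.4 mm on the 26 mm knob. The wrist read about 6 N, mostly pulling back along the track, as the lever's spring would. The post rose 3.25 px in the scene camera, where a 12 mm lift predicts 3.17 px. The tray corner rose a bit less than predicted (2.1 px against about 2.45 px), within what the matching can resolve.

**Checks that were not clean:**
- **Contact with the head:** after I released the post, the open fingers leaned on the stand's head with about 26 N, under the 40 N limit. I backed off, and the carrier still looked home in the picture.
- **Knob position:** the visible part of the knob was about 5 px off its predicted centre, because the fingers hid most of it.
- **Dish:** it is largely hidden under the lens, so I could not confirm separately that it lies flat in its recess. It was in its recess before the slide.
- **Other things on the bench:** those I could see in the last pictures looked unmoved, but I did not measure them. The slide box was not in the later views, and the beaker and bottle were last seen before I reached for the lever.

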